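# Lock the steel box: line up the slotted disc, push the bar through

## Task

Lock the flat steel box: push the red peg of the slotted brass disc round until the slot lines up with the sliding bar, then push the bar by its orange plate through the disc until it is fully home against its stops. Only push with the fingertips: do not lift or tip the bar out of its track, leave the slot in line, and leave the small loose things around the box where they stand.

Things in the scene. Friction and masses are not known exactly. Their poses are not given: they have to be found in the camera images.
- lock_box: Flat box, blue with a grey lid, fixed to the table, 266 (x) by 112 (y) by 45 mm high. Origin: centre of its underside; z up; x is the way the bar is pushed, y to the left of that. On its lid, centred on y = 0: the track (two dark rails 12 mm high, 20 mm apart inside, 36 mm outside, x from -126 to 4 mm), two stop ears, the disc (axis at x = 52 mm), the keeper.
- stop_line (a point): Midway between the two upright stop ears, on the lid, on the faces that stop the orange plate (x = -2 mm in the box's frame). The ears rise 34 mm above the lid, 14 to 28 mm to either side of the track's middle line, 8 mm thick.
- keeper (a point): Middle of the top of the keeper, the low dark bridge past the disc that takes the bar's nose: 18.5 mm above the lid, 24 mm (x) by 45 mm (y), centred at x = 111 mm in the box's frame.
- lock_disc (a joint): Angle of the brass disc (80 mm across, 14 mm thick), rad, growing clockwise from above. Vertical axis; it stays where it is left (friction 0.08 N m). The peg stands 28 mm from the axis, at right angles to the slot: at 0 on the box's +y side, at pi/2 on its +x side, at pi on its -y side. At 0 and pi the slot is in line: either will do. Starts at 0.55 to 2.6; range -0.6 to 3.74.
- disc_center (a point): Point on the disc's axis at the height of its top face (59 mm above the table). The slot runs right across the disc, 20 mm wide, its mouths flared to 36 mm at the rim; out of line, the disc blocks the bar.
- disc_peg (a point): Centre of the top of the red upright peg on the disc: 14 mm thick, its top 30 mm above the disc's top face (89 mm above the table); its lowest 4 mm are a 20 mm wide collar.
- lock_bar: Loose steel bar lying on the lid between the rails, 132 (x) by 16 (y) by 12 mm, about 0.2 kg, with a rounded nose at its +x end. Origin: centre of the bar's underside; x along the bar towards the disc and keeper. 2 mm play on each side in track and slot. Fully home its origin stands at x = 51 mm in the box's frame; at the start between -82 and -64 mm.
- bar_plate (a point): Centre of the rear face (the one to push, facing away from the disc) of the bar's orange upright plate: 10 mm thick, 56 mm wide, from 14 to 44 mm above the lid; this point is 63 mm behind the bar's origin and 29 mm above the lid.
- flux_tin: Bystander, loose: round flux tin, 58 mm across, 27 mm high. Origin under its centre.
- copper_elbow_a: Bystander, loose: copper pipe elbow, 51 by 51 by 23 mm. Origin under its centre.
- copper_coupling_0: Bystander, loose: upright copper sleeve, 24 mm across, 36 mm high. Origin under its centre.
- thread_tape: Bystander, loose: red and white roll of thread tape, 49 mm across, 17 mm high. Origin under its centre.

How it is judged:
On the way:
1. the disc's slot is lined up with the bar while the bar is still behind it or just entering ((value of joint lock_disc between -0.3 and 0.3 rad or value of joint lock_disc between 2.84159 and 3.44159 rad) and x of lock_bar in the frame of lock_box below 0 m), for 0.1 s.
At the end, for the whole second after the job is handed in: The bar lies flat and at rest on the lid, through the disc and in the keeper, within 5 mm of its stop (origin past x = 46 mm in the box's frame), within 6 mm and 0.07 rad of the track, with the disc's slot within 0.17 rad of in line (x of lock_bar in the frame of lock_box above 0.046 m and y of lock_bar in the frame of lock_box between -0.006 and 0.006 m and z of lock_bar in the frame of lock_box between 0.041 and 0.05 m and angle between the x axis of lock_bar and the x axis of lock_box, either way round below 0.07 rad and angle between lock_bar's own z axis and vertical below 0.07 rad and (value of joint lock_disc between -0.17 and 0.17 rad or value of joint lock_disc between 2.97159 and 3.31159 rad) and linear speed of lock_bar below 0.01 m/s); the robot touches nothing.
It fails at once if the bar is lifted more than 10 mm off the lid or tipped (z of lock_bar in the frame of lock_box above 0.055 m or angle between lock_bar's own z axis and vertical above 0.25 rad).
It fails at once if the flux tin is moved more than 25 mm (distance of flux_tin from where it was at the start of the episode above 0.025 m).
It fails at once if the copper elbow is moved more than 25 mm (distance of copper_elbow_a from where it was at the start of the episode above 0.025 m).
It fails at once if the copper coupling is moved more than 25 mm (distance of copper_coupling_0 from where it was at the start of the episode above 0.025 m).
It fails at once if the roll of thread tape is moved more than 25 mm (distance of thread_tape from where it was at the start of the episode above 0.025 m).
It also fails if it takes over 48 s, if anything falls off the work surface, if the arm or the gripper's body presses on something with over 40 N, if the wrist force passes 120 N, or if a joint passes its speed limit or range.

## Robot

A 6-joint arm with a two-finger parallel gripper is mounted at the origin on the work surface; the furniture and walls round the work are solid. World frame = base frame: x ahead of the robot, y to its left, z up, the work surface at z = 0. Lengths are in m, angles in rad, forces in N, time in s.
With the tool pointing down it reaches from about 0.25 to 0.775 m from the base axis. Payload 4 kg.
Tool frame: the origin (TCP) lies at the very end of the fingers, on their centre line; the grasp point (between the pads) lies 19 mm behind it (robot.pinch_z is the distance from the TCP to the grasp point, in m); z points along the fingers, y is the line along which they close (so a half turn about z gives the same grasp; the last joint's range is limited). The gripper opens to 94 mm and grips with 3 to 60 N. Pads are 16 mm wide; open, the fingers measure 119 mm over their backs; the gripper's body (75 mm by 177 mm) begins 78 mm behind the grasp point.
Start: joints at [-1.24, 0.087, 1.371, -0, 1.684, -0.103], TCP at [0.231, -0.499, 0.206] pointing down, gripper open.
Joint ranges: [-3.1, 3.1], [-0.76, 2.03], [0.27, 2.55], [-1.08, 4.22], [0.17, 2.65], [-2.57, 2.57]. Speed limits (rad/s): [2.79, 2.79, 3.14, 3.14, 3.14, 3.14].

## Interface

Orientations are given as [roll, pitch, yaw] about the fixed x, y, z axes, in that order (R = Rz(yaw) Ry(pitch) Rx(roll)).
In Python, from bench import robot gives the robot as it stands.
- The arm moves only by the tool arm_command, never from a script. Its argument "targets" is one flat list of numbers, 7 for each row, row after row: the turn, a rotation vector about the tool's x, y, z in degrees, then the shift along the tool's x, y, z in mm, then the closure, from -1 (fully open) to 1 (shut). In form: [ax, ay, az, x, y, z, hand, ax, ay, az, x, y, z, hand, ...]. A call has 1 to 20 rows; each row is the pose to reach, as a shift and turn from the pose commanded when the call began, along the tool's axes at that moment; what a row does not reach only later rows make up. A row lasts 1/10 s, in which the tool goes at most 50 mm and 8.59 degrees, less where a joint would pass 70% of its speed; a pose out of reach is approached as far as the arm can. A call with a gripper value outside its range is refused whole. The fingers move at their own pace and stop on an object; the grip force is fixed at half the most. Time passes only in rows, so rows that repeat a pose let the fingers close. It gives the time, the measured TCP pose, the force, the opening and the grip force at its end, in the units of the state.
- robot.get_obs(): the state, without advancing time (a new reading comes with each control period).
- robot.snapshot(name): name is "scene" or "top"; returns a dict with "color" (400x640x3 uint8, red, green, blue), "range_z" (400x640 float32, m along the optical axis (not along the pixel's ray), 0 where there is no reading), "fx", "fy", "cx", "cy" (pixels), "T" (4x4, takes a point from camera to world coordinates). Camera axes: x right, y down, z forward; pixel columns grow to the right and rows downward; lengths in m; the calibration is good to about 2 mm. A picture is of the moment at which its call begins.
- robot.close_job(): hands the job in; it is judged then, once.
The state is a dict: "time": time; "joint_positions": joint angles; "qvel": joint speeds; "joint_torque": joint torques, N m; "tool_pos": TCP position; "ee_rot": TCP orientation; "wrist_force": force on the tool from outside, world axes, zero at the start; "wrist_torque": the same for the moment, N m; "width": finger opening in m; "finger_force": force on a finger pad.
Only numpy, scipy, OpenCV 4.12 (cv2) and the standard library are available. Lean on these libraries where they do the work, as an engineer would, in place of code of your own. Each camera call takes 0.05 s, during which the arm holds its last target. There are 200 camera calls.

## Working session

There is one attempt and no reset: what is moved stays moved. The work goes in short steps, Python scripts to look and compute and a tool call to move; the robot and the scene stay as the last step left them, time stands still between calls to the robot, and variables do not carry over. Pictures are saved under pics/ and viewed, at most 10 in all, crops included, and the job is handed in when it is done.

Besides the shell and the picture viewer there is one more tool, called after ">>>" as a command line: name --argument value ..., lists and objects as JSON in quotes. arm_command: Moves the arm, as the interface text tells. Its arguments: {"type":"object","properties":{"targets":{"type":"array"}},"required":["targets"]}

```bash
mkdir -p pics
python3 - <<'E'
from bench import robot
import cv2, numpy as np
for n in("top","scene"):
    s=robot.snapshot(n); np.savez(f"pics/{n}0.npz",**s); cv2.imwrite(f"pics/{n}0.png",s["color"][:,:,::-1])
    print(n,s["fx"],s["cx"],s["cy"],s["T"].round(3).tolist())
o=robot.get_obs();print(o["time"],o["tool_pos"],o["ee_rot"],o["width"])
E
```

```text
top 430.0459669146227 319.9490529953054 197.49917184797727 [[0.027, -0.981, 0.194, 0.3], [-1.0, -0.025, 0.012, -0.04], [-0.007, -0.195, -0.981, 0.988], [0.0, 0.0, 0.0, 1.0]]
scene 519.7954809644318 316.7242734680674 200.981250488181 [[-0.68, -0.373, 0.632, -0.303], [-0.733, 0.32, -0.6, 0.72], [0.022, -0.871, -0.491, 0.694], [0.0, 0.0, 0.0, 1.0]]
0.1 [ 0.23101529 -0.49859938  0.20442943] [-3.13963677e+00 -1.88623574e-04  4.33791891e-01] 0.09392694755956471
```

View pics/top0.png

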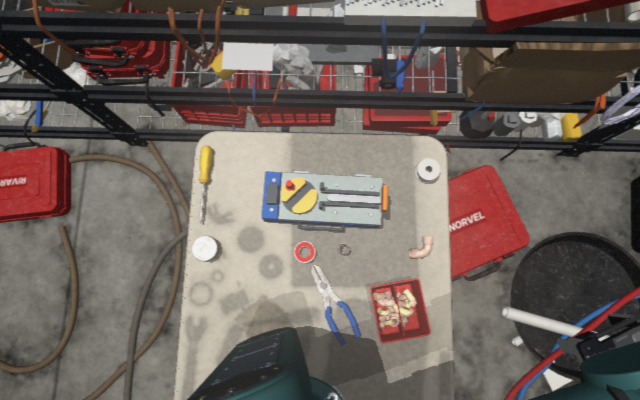

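View pics/scene0.png

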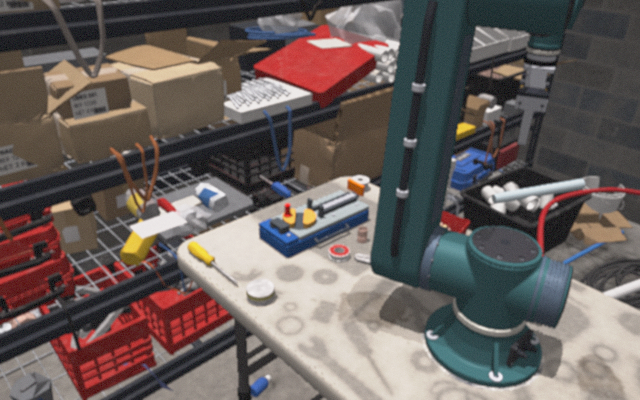

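The top view shows the box lying across the table: disc at about (300,197), red peg (290,185), orange plate (386,197), blue end at the left. So the box's +x is roughly world +y. I'll measure these next.

```bash
cat > h.py <<'E'
import numpy as np, cv2
def ray(s,uv,z):
    uv=np.atleast_2d(uv).astype(float)
    d=np.c_[(uv[:,0]-s["cx"])/s["fx"],(uv[:,1]-s["cy"])/s["fy"],np.ones(len(uv))]@s["T"][:3,:3].T
    o=s["T"][:3,3]; return o+d*((z-o[2])/d[:,2])[:,None]
def cloud(s):
    h,w=s["range_z"].shape; v,u=np.mgrid[:h,:w]; z=s["range_z"]
    P=np.stack([(u-s["cx"])/s["fx"]*z,(v-s["cy"])/s["fy"]*z,z],-1)
    return P@s["T"][:3,:3].T+s["T"][:3,3]
def mask(s,lo,hi,roi):
    hsv=cv2.cvtColor(s["color"],cv2.COLOR_RGB2HSV); m=cv2.inRange(hsv,lo,hi)
    k=np.zeros_like(m);a,b,c,d=roi;k[b:d,a:c]=255;return m&k
E
python3 - <<'E'
from h import *
s=dict(np.load("pics/top0.npz")); P=cloud(s)
R=(255,160,400,236)
for n,lo,hi,z in (("red",(0,170,60),(5,255,255),.089),("red2",(174,170,60),(180,255,255),.089),("orange",(6,170,120),(16,255,255),.089),("brass",(18,110,80),(32,255,255),.059),("blue",(100,120,50),(125,255,255),.045)):
    m=mask(s,lo,hi,R)>0
    if m.sum()<3: print(n,m.sum()); continue
    v,u=np.nonzero(m); q=P[m]; 
    print(n,m.sum(),"uv",u.min(),u.max(),v.min(),v.max(),"med",np.median(q,0).round(4),"zmax",np.percentile(q[:,2],95).round(4),"ray",ray(s,(u.mean(),v.mean()),z)[0].round(4), "rect",cv2.minAreaRect(np.c_[u,v].astype(np.int32)))
v,u=np.mgrid[:400,:640]
m=(P[...,2]>.036)&(P[...,2]<.053)&(u>250)&(u<400)&(v>160)&(v<236)
q=P[m][:,:2]; r=cv2.minAreaRect((q*1000).astype(np.float32)); print("lid rect mm",r, cv2.boxPoints(r).round(0).tolist())
# bystanders & everything above table near
m=(P[...,2]>.012)&(P[...,0]>.2)&(P[...,0]<.9)&(abs(P[...,1])<.5)&(v>140)
n,l,st,c=cv2.connectedComponentsWithStats(m.astype(np.uint8))
for i in range(1,n):
    if st[i,4]>25: q=P[l==i]; print(c[i].round(),st[i,4],q.min(0).round(3),q.max(0).round(3))
im=cv2.resize(s["color"][155:240,250:400,::-1],None,fx=5,fy=5,interpolation=cv2.INTER_CUBIC);cv2.imwrite("pics/crop.png",im)
E
```

```text
red 1
red2 0
orange 35 uv 383 386 186 209 med [ 0.4822 -0.1682  0.0881] zmax 0.0899 ray [ 0.4819 -0.1682  0.089 ] rect ((384.5, 197.5), (23.0, 3.0), 90.0)
brass 580 uv 281 316 178 212 med [0.4842 0.014  0.0587] zmax 0.0613 ray [0.4847 0.0151 0.059 ] rect ((298.7500305175781, 195.25003051757812), (33.941123962402344, 30.405588150024414), 45.0)
blue 339 uv 262 279 172 218 med [0.467  0.085  0.0445] zmax 0.0472 ray [0.4859 0.083  0.045 ] rect ((271.0036315917969, 194.95745849609375), (14.518195152282715, 45.74654769897461), 4.899092674255371)
lid rect mm ((490.517333984375, -32.15937805175781), (265.6766662597656, 115.88279724121094), 88.15294647216797) [[428.0, -163.0], [544.0, -167.0], [553.0, 99.0], [437.0, 102.0]]
[204. 171.] 493 [ 0.3   -0.04   0.012] [0.611 0.258 0.988]
[428. 169.] 398 [ 0.536 -0.3    0.012] [ 0.589 -0.249  0.035]
[323. 199.] 6307 [ 0.3   -0.17   0.013] [0.55  0.102 0.988]
[204. 248.] 543 [ 0.3   -0.04   0.013] [0.397 0.257 0.988]
[423. 248.] 274 [ 0.36  -0.283  0.012] [ 0.41  -0.235  0.026]
[304. 252.] 286 [ 0.3   -0.04   0.012] [0.391 0.029 0.988]
[343. 248.] 41 [ 0.364 -0.094  0.014] [ 0.387 -0.071  0.038]
[400. 307.] 1976 [ 0.2   -0.261  0.012] [ 0.313 -0.04   0.988]
[349. 316.] 106 [ 0.201 -0.117  0.012] [ 0.261 -0.074  0.018]
[329. 318.] 58 [ 0.201 -0.067  0.012] [ 0.245 -0.046  0.018]
[605. 364.] 4945 [ 0.2   -0.5    0.205] [ 0.3   -0.04   0.988]
[262. 371.] 5115 [ 0.2   -0.04   0.123] [0.3   0.08  0.988]
```

View pics/crop.png

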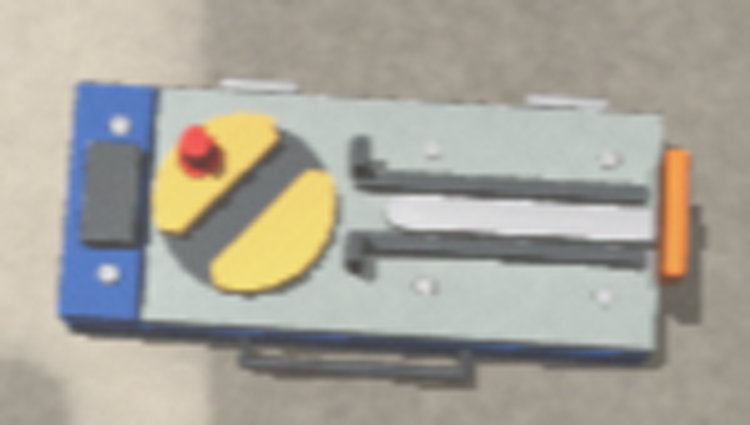

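The crop shows the peg upper-left of the disc centre, so the disc stands at about 2.2 rad. The plan is to push the peg along world -y to pi. I'll refine the box axis, disc centre and peg.

Run:
```python
from h import *
s=dict(np.load("pics/top0.npz")); P=cloud(s)
m=mask(s,(18,90,80),(34,255,255),(255,160,400,236))
c=cv2.convexHull(np.argwhere(m>0)[:,::-1].astype(np.int32))[:,0]
W=ray(s,c,.059)[:,:2]*1000; print("disc circle",cv2.minEnclosingCircle(W.astype(np.float32)))
hsv=cv2.cvtColor(s["color"],cv2.COLOR_RGB2HSV).astype(int)
k=((hsv[...,0]<9)|(hsv[...,0]>172))&(hsv[...,1]>130)
k[:172]=0;k[196:]=0;k[:,:280]=0;k[:,300:]=0
v,u=np.nonzero(k);print("peg px",len(u),u.min(),u.max(),v.min(),v.max())
q=P[k];print("peg z",np.sort(q[:,2])[-12:].round(3)); t=q[q[:,2]>.082]; print("peg top med",np.median(t,0).round(4),len(t))
# keeper (z~.0635) and rails (z~.057) via depth and darkness
V=hsv[...,2];uu=np.mgrid[:400,:640][1];vv=np.mgrid[:400,:640][0]
for n,a,b,z in(("keeper",264,280,.0635),):
    k=(V<100)&(hsv[...,1]<110)&(uu>a)&(uu<b)&(vv>178)&(vv<208);v,u=np.nonzero(k)
    w=ray(s,np.c_[u,v],z)[:,:2]*1000;print(n,len(u),cv2.minAreaRect(w.astype(np.float32)),np.median(P[k],0).round(3))
k=(V<110)&(hsv[...,1]<110)&(uu>328)&(uu<379)&(vv>185)&(vv<210);v,u=np.nonzero(k)
for a in(328,341,354,367):
    j=(u>=a)&(u<a+13);w=ray(s,np.c_[u,v][j],.057);print("rail mid",(w[:,1].min()+w[:,1].max())/2,(w[:,0].min()+w[:,0].max())/2)
m=mask(s,(6,130,120),(18,255,255),(375,175,395,220))>0
v,u=np.nonzero(m);w=ray(s,np.c_[u,v],.089)[:,:2]*1000;print("plate",cv2.minAreaRect(w.astype(np.float32)))
```

```text
disc circle ((487.2759704589844, 18.849411010742188), 40.50300598144531)
peg px 49 286 293 180 189
peg z [0.089 0.089 0.089 0.089 0.089 0.09  0.09  0.09  0.09  0.091 0.092 0.095]
peg top med [0.5069 0.0382 0.0888] 31
keeper 48 ((482.4088134765625, 66.18533325195312), (20.74004554748535, 45.78653335571289), 60.91508865356445) [0.476 0.067 0.047]
rail mid -0.06113408735941156 0.48146544060002255
rail mid -0.08868797138052102 0.480976140029135
rail mid -0.11731600622408551 0.4802794403407224
rail mid -0.14482779644358829 0.47903983812195833
plate ((481.2073974609375, -166.76084899902344), (10.635310173034668, 54.459529876708984), 89.78856658935547)
```

The measurements agree with the given sizes:

| Item | Measured | Given |
|---|---|---|
| Disc radius | 40.5 mm | 40 mm |
| Peg radius from the axis | 27.6 mm | 28 mm |
| Peg height | 89 mm | 89 mm |
| Plate | 54×10.6 mm | 56×10 mm |

The box's yaw is about 88.2° and the disc is at about 2.33 rad. I'll approach with the fingers shut, to a point on the +y side of the peg.

>>> arm_command --targets '[0,0,-4,31,-25,3,1,0,0,-8,62,-50,7,1,0,0,-12,93,-75,10,1,0,0,-16,124,-100,14,1,0,0,-20,155,-125,17,1,0,0,-24,186,-150,20,1,0,0,-28,217,-175,24,1,0,0,-32,248,-200,27,1,0,0,-36,279,-225,30,1,0,0,-40,310,-250,34,1,0,0,-44,341,-275,37,1,0,0,-48,372,-300,40,1,0,0,-52,403,-325,44,1,0,0,-56,434,-350,47,1,0,0,-60,465,-375,50,1,0,0,-63,493,-398,54,1,0,0,-63,493,-398,54,1,0,0,-63,493,-398,54,1,0,0,-63,493,-398,54,1]'

```text
time: 2.0
tool_pos: [0.5108, 0.0684, 0.1513]
ee_rot: [-3.141, 0.001, 1.532]
wrist_force: [0.3, -0.2, -0.2]
width: 0.0007
finger_force: 0.0
```

>>> arm_command --targets '[0,0,0,0,0,25,1,0,0,0,0,0,50,1,0,0,0,0,0,70,1,0,0,0,0,0,79,1,0,0,0,0,0,79,1,0,0,0,0,0,79,1]'

```text
time: 2.6
tool_pos: [0.5118, 0.0687, 0.0736]
ee_rot: [3.14, 0.0, 1.532]
wrist_force: [-0.3, -0.5, 0.2]
width: 0.0003
finger_force: 0.0
```

>>> arm_command --targets '[0,0,0,-4,0,0,1,0,0,0,-8,0,0,1,0,0,0,-12,0,0,1,0,0,0,-15,0,0,1,0,0,0,-18,0,0,1,0,0,0,-20,0,0,1,0,0,0,-22,0,0,1,0,0,0,-24,0,0,1,0,0,0,-26,0,0,1,0,0,0,-28,0,0,1,0,0,0,-30,0,0,1,0,0,0,-32,0,0,1,0,0,0,-32,0,0,1]'

```text
time: 3.9
tool_pos: [0.5129, 0.0391, 0.0739]
ee_rot: [3.135, -0.004, 1.534]
wrist_force: [2.3, 3.8, 0.8]
width: 0.0003
finger_force: 2.2
```

```bash
python3 - <<'E'
from bench import robot
import cv2, numpy as np
for n in("top","scene"):
    s=robot.snapshot(n); np.savez(f"pics/{n}1.npz",**s)
    c=s["color"][155:240,250:400] if n=="top" else s["color"][160:270,230:400]
    cv2.imwrite(f"pics/{n}1.png",cv2.resize(c[:,:,::-1],None,fx=4,fy=4,interpolation=cv2.INTER_CUBIC))
E
python3 -c "
import cv2,numpy as np
a=cv2.imread('pics/top1.png');b=cv2.imread('pics/scene1.png')[:220+0]
a=cv2.imread('pics/top1.png');b=cv2.resize(cv2.imread('pics/scene1.png'),None,fx=.59,fy=.59)
w=max(a.shape[1],b.shape[1]);p=lambda i:np.pad(i,((0,0),(0,w-i.shape[1]),(0,0)))
cv2.imwrite('pics/both1.png',np.vstack([p(a),p(b)]))"
```

```text
(no output)
```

View pics/both1.png

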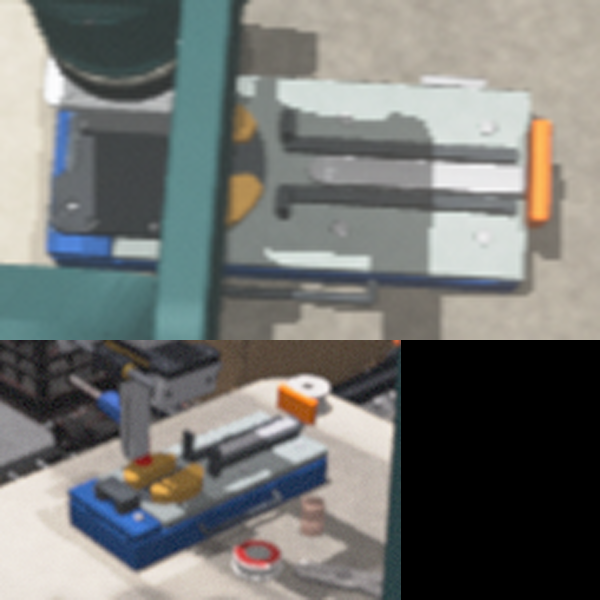

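The fingers are on the peg at about 4 N, and the slot is nearly in line. About 6 mm is left, so I push that, then back off and raise to look.

>>> arm_command --targets '[0,0,0,-2,0,0,1,0,0,0,-4,0,0,1,0,0,0,-6,0,0,1,0,0,0,-6,0,0,1]'

```text
time: 4.4
tool_pos: [0.5115, 0.0321, 0.0736]
ee_rot: [3.137, -0.002, 1.534]
wrist_force: [2.9, 2.9, 1.5]
width: 0.0007
finger_force: 1.6
```

>>> arm_command --targets '[0,0,0,8,0,0,1,0,0,0,16,0,0,1,0,0,0,16,0,-40,1,0,0,0,16,0,-80,1,0,0,0,-30,0,-90,1,0,0,0,-80,0,-90,1,0,0,0,-130,0,-90,1,0,0,0,-180,0,-90,1,0,0,0,-220,-10,-90,1,0,0,0,-250,-25,-90,1,0,0,0,-260,-25,-90,1,0,0,0,-260,-25,-90,1,0,0,0,-260,-25,-90,1]'

```text
time: 5.7
tool_pos: [0.4754, -0.2264, 0.1622]
ee_rot: [-3.141, -0.001, 1.534]
wrist_force: [0.2, 0.4, -0.1]
width: 0.0007
finger_force: 0.0
```

Run:
```python
from bench import robot
from h import *
s=robot.snapshot("top"); np.savez("pics/top2.npz",**s); P=cloud(s)
cv2.imwrite("pics/top2.png",cv2.resize(s["color"][155:240,250:420,::-1],None,fx=4,fy=4,interpolation=cv2.INTER_CUBIC))
hsv=cv2.cvtColor(s["color"],cv2.COLOR_RGB2HSV).astype(int)
k=((hsv[...,0]<9)|(hsv[...,0]>172))&(hsv[...,1]>130)
k[:165]=0;k[215:]=0;k[:,:275]=0;k[:,325:]=0
q=P[k];t=q[q[:,2]>.082]; print("peg top med",len(t),np.median(t,0).round(4) if len(t) else "")
m=mask(s,(6,130,120),(18,255,255),(370,175,395,220))>0
v,u=np.nonzero(m);w=ray(s,np.c_[u,v],.089)[:,:2]*1000;print("plate",len(u),cv2.minAreaRect(w.astype(np.float32)) if len(u) else "")
o=robot.get_obs();print(o["time"],o["tool_pos"],o["wrist_force"])
```

```text
peg top med 27 [0.515  0.0145 0.0887]
plate 108 ((484.4002685546875, -166.77017211914062), (10.640220642089844, 48.07384490966797), 89.78856658935547)
5.75 [ 0.47554135 -0.22618315  0.16230007] [-0.48389347  0.04097202  0.06196115]
```

View pics/top2.png

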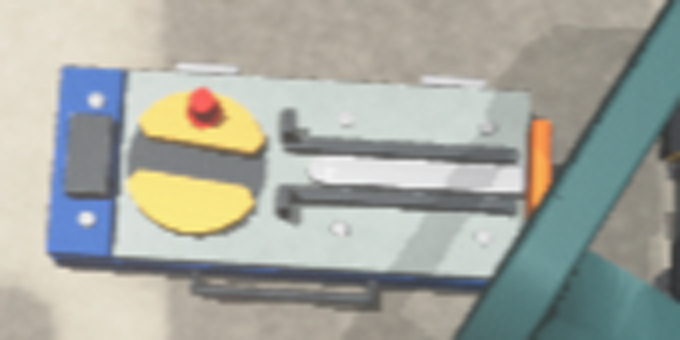

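Peg top is at (515, 14.5) mm, so the disc is about 0.1 rad past pi. That is within the window, and the flared mouth will take it. Next I drop behind the orange plate and push.

>>> arm_command --targets '[0,0,0,0,6,25,1,0,0,0,0,6,50,1,0,0,0,0,6,75,1,0,0,0,0,6,92,1,0,0,0,0,6,98,1,0,0,0,0,6,98,1]'

```text
time: 6.35
tool_pos: [0.481, -0.2263, 0.0637]
ee_rot: [-3.14, -0.001, 1.535]
wrist_force: [0.4, -0.0, 0.6]
width: 0.0
finger_force: 0.0
```

>>> arm_command --targets '[0,0,0,15,0,0,1,0,0,0,30,0,0,1,0,0,0,38,0,0,1,0,0,0,42,0,0,1,0,0,0,46,0,0,1,0,0,0,50,0,0,1,0,0,0,54,0,0,1,0,0,0,58,0,0,1,0,0,0,62,0,0,1,0,0,0,65,0,0,1,0,0,0,68,0,0,1,0,0,0,71,0,0,1,0,0,0,74,0,0,1,0,0,0,77,0,0,1,0,0,0,80,0,0,1]'

```text
time: 7.85
tool_pos: [0.484, -0.1476, 0.0645]
ee_rot: [-3.142, 0.0, 1.533]
wrist_force: [-0.5, -3.3, 1.7]
width: 0.0004
finger_force: 1.2
```

>>> arm_command --targets '[0,0,0,3,0,0,1,0,0,0,6,0,0,1,0,0,0,9,0,0,1,0,0,0,12,0,0,1,0,0,0,15,0,0,1,0,0,0,18,0,0,1,0,0,0,22,0,0,1,0,0,0,26,0,0,1,0,0,0,30,0,0,1,0,0,0,34,0,0,1,0,0,0,38,0,0,1,0,0,0,42,0,0,1,0,0,0,46,0,0,1,0,0,0,50,0,0,1]'

```text
time: 9.25
tool_pos: [0.4856, -0.0982, 0.0644]
ee_rot: [-3.141, 0.001, 1.533]
wrist_force: [-1.3, -4.1, 1.8]
width: 0.0004
finger_force: 2.3
```

>>> arm_command --targets '[0,0,0,4,0,0,1,0,0,0,8,0,0,1,0,0,0,12,0,0,1,0,0,0,16,0,0,1,0,0,0,20,0,0,1,0,0,0,24,0,0,1,0,0,0,28,0,0,1,0,0,0,31,0,0,1,0,0,0,34,0,0,1,0,0,0,37,0,0,1,0,0,0,37,0,0,1]'

```text
time: 10.35
tool_pos: [0.4873, -0.0603, 0.0644]
ee_rot: [-3.141, -0.001, 1.534]
wrist_force: [-1.5, -2.9, 0.6]
width: 0.0009
finger_force: 1.3
```

Moving freely, with about 5–7 mm still to go to the stops.

>>> arm_command --targets '[0,0,0,2,0,0,1,0,0,0,4,0,0,1,0,0,0,6,0,0,1,0,0,0,8,0,0,1,0,0,0,10,0,0,1,0,0,0,10,0,0,1]'

```text
time: 10.95
tool_pos: [0.4875, -0.0538, 0.0645]
ee_rot: [-3.141, 0.007, 1.533]
wrist_force: [-1.2, -10.8, 0.5]
width: 0.0002
finger_force: 5.6
```

It stopped at y = -0.054 with 11 N, which is where the stops were predicted. I'll back off, raise and check.

>>> arm_command --targets '[0,0,0,-15,0,0,1,0,0,0,-40,0,0,1,0,0,0,-70,0,0,1,0,0,0,-70,0,-50,1,0,0,0,-110,0,-90,1,0,0,0,-160,0,-110,1,0,0,0,-210,-20,-110,1,0,0,0,-250,-40,-110,1,0,0,0,-250,-40,-110,1,0,0,0,-250,-40,-110,1]'

```text
time: 11.95
tool_pos: [0.4385, -0.2994, 0.1739]
ee_rot: [3.14, -0.003, 1.531]
wrist_force: [0.0, 0.9, 0.2]
width: 0.0008
finger_force: 0.0
```

Run:
```python
from bench import robot
from h import *
s=robot.snapshot("top"); P=cloud(s)
cv2.imwrite("pics/top3.png",cv2.resize(s["color"][155:270,250:440,::-1],None,fx=4,fy=4,interpolation=cv2.INTER_CUBIC))
hsv=cv2.cvtColor(s["color"],cv2.COLOR_RGB2HSV).astype(int)
k=((hsv[...,0]<9)|(hsv[...,0]>172))&(hsv[...,1]>130)
k[:165]=0;k[215:]=0;k[:,:275]=0;k[:,325:]=0
q=P[k];t=q[q[:,2]>.082]; print("peg top med",len(t),np.median(t,0).round(4) if len(t) else "")
m=mask(s,(6,130,120),(18,255,255),(300,175,395,220))>0
v,u=np.nonzero(m);w=ray(s,np.c_[u,v],.089)[:,:2]*1000;print("plate",len(u),cv2.minAreaRect(w.astype(np.float32)))
```

```text
peg top med 28 [0.5153 0.0165 0.0884]
plate 124 ((488.8009033203125, -16.99276351928711), (62.524627685546875, 53.00135040283203), 82.09992980957031)
```

View pics/top3.png

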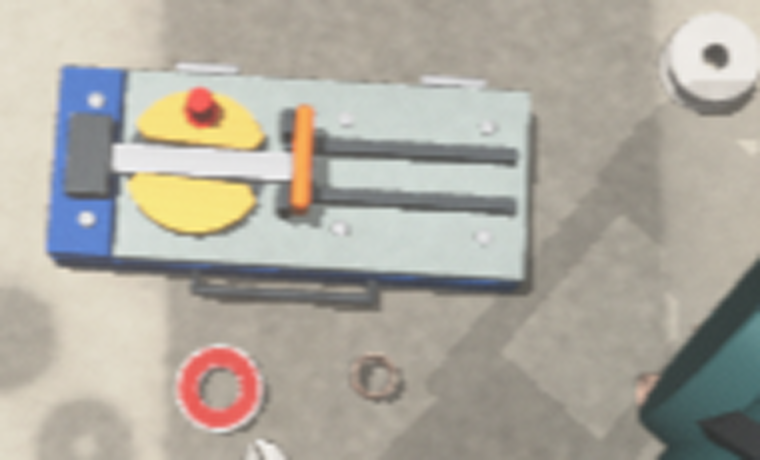

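The picture shows the bar through the disc and into the keeper, the orange plate at the ears (303,158 in the crop), the slot in line, and the tape and coupling undisturbed. I'll check the plate's position numerically, expecting y of about -40 mm, and hand in if it agrees.

Run:
```python
from bench import robot
from h import *
s=robot.snapshot("top"); m=mask(s,(6,130,120),(18,255,255),(319,175,335,220))>0
v,u=np.nonzero(m);w=ray(s,np.c_[u,v],.089)[:,:2]*1000;r=cv2.minAreaRect(w.astype(np.float32));print(len(u),r)
if abs(r[0][1]+40)<3.5: print(robot.close_job())
```

```text
110 ((484.53582763671875, -39.983123779296875), (54.462913513183594, 8.559602737426758), 1.3414084911346436)
the job is handed in; nothing more can be done
None
```

The box is locked and the job handed in at about 12 s: slot in line (within about 0.1 rad), bar through the disc into the keeper and against its stops; the tape and coupling looked unmoved, and I didn't re-check the flux tin or elbow.

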